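# Weigh the pigment tin on the studio beam scale

## Robot

A 6-joint arm with a two-finger parallel gripper is mounted at the origin on the work surface. World frame = base frame: x ahead of the robot, y to its left, z up, the work surface at z = 0. Lengths are in m, angles in rad, forces in N, time in s.
With the tool pointing down it reaches from about 0.35 to 0.975 m from the base axis. Payload 7.1 kg.
Tool frame: the origin (TCP) lies between the finger pads; the fingertips stand 14 mm ahead of it and the grasp point (between the pads) lies 5 mm behind it (robot.tip_reach is the distance from the TCP to the fingertips, in m); z points along the fingers, y is the line along which they close (so a half turn about z gives the same grasp; the last joint's range is limited). The gripper opens to 88 mm and grips with 3 to 60 N. Pads are 20 mm wide; open, the fingers measure 115 mm over their backs; the gripper's body (75 mm by 178 mm) begins 61 mm behind the grasp point.
Start: joints at [1.111, 0.423, 1.63, -0, 1.089, -0.019], TCP at [0.267, 0.565, 0.211] pointing down, gripper open.
Joint ranges: [-3, 3], [-0.9, 2.11], [0.09, 2.58], [-1.31, 4.45], [0.11, 2.69], [-2.54, 2.54]. Speed limits (rad/s): [2.39, 2.39, 3.01, 3.14, 3.14, 3.14].

## Interface

Orientations are given as a unit quaternion [x, y, z, w].
In Python, from rig import robot, viewer, job, monitor gives the robot as it stands. Calls block until the motion is done:
- robot.goto(position, orientation): joint-space move of the TCP to a pose.
- robot.servo_line(position, ori=None, velocity=0.15): straight line of the TCP; ori=None keeps the orientation; velocity is the mean speed in m/s.
- robot.goto_joints(angles): joint-space move.
- robot.move_gripper(opening, f_grip=None): finger opening in m; f_grip is the grip in N (None keeps the last); returns when the fingers have stopped.
- robot.wait(seconds).
- robot.inverse_kinematics(position, orientation): joint angles nearest the present ones, or None.
- viewer.grab_frame(name): name is "side" or "top" or "wrist"; returns (picture, depth): 400x640x3 uint8, red, green, blue; 400x640 float32, m along the optical axis (not along the pixel's ray), 0 where there is no reading.
- viewer.camera_model(name): a dict with "fx", "fy", "cx", "cy" (pixels), "R" (3x3) and "t" (3): a world point X has camera coordinates R X + t. Camera axes: x right, y down, z forward; pixel columns grow to the right and rows downward; lengths in m; the calibration is good to about 2 mm. A picture is of the moment at which its call begins: read the wrist's pose just before it. camera_model takes no time and is no camera call; for the wrist camera it gives the pose at the moment of the call.
A pose or a line that the arm cannot do raises robot.IKError and nothing moves.
- job.job_done(): hands the job in; it is judged then, once.
Readings, each from a call of its own:
- monitor.get_clock(): time.
- monitor.get_q(): joint angles.
- monitor.get_qd(): joint speeds.
- monitor.get_joint_torque(): joint torques, N m.
- monitor.get_tool_pos(): TCP position.
- monitor.get_ee_rot(): TCP orientation.
- monitor.get_ft_force(): force on the tool from outside, world axes, zero at the start.
- monitor.get_ft_torque(): the same for the moment, N m.
- monitor.get_width(): finger opening in m.
- monitor.get_grip_force(): force on a finger pad.
Only numpy, scipy, OpenCV 4.12 (cv2) and the standard library are available. Lean on these libraries where they do the work, as an engineer would, in place of code of your own. Each camera call takes 0.05 s, during which the arm holds its last target. There are 200 camera calls.

## Task

Weigh the tall tin of pigment on the beam scale: set it down gently, upright, in the middle of the pan and let go of it. Then slide the poise along the beam until the beam floats level, its pointer on the middle of the index, and leave it like that, standing free. Do not shift the other things on the table.

Things in the scene. Friction and masses are not known exactly. Their poses are not given: they have to be found in the camera images.
- scale: Grey beam scale fixed to the table, 140 mm (x) by 515 mm (y). Origin at table height; own +y runs along the beam to the pan end, z up. On its centre line, at own y: pan centre +160 mm, fulcrum +70 mm (axis 100 mm up), poise +20 (zero) to -180 mm, pointer tip -248 mm, index bracket -275 mm (132 mm high). Housing under the pan 78 mm high. Beam: aluminium bar 8 mm thick, 22 mm high.
- pan_mid (a point): Centre of the inner floor of the round steel pan, a dish with a flat floor of 110 mm diameter and a 4 mm rim (132 mm across). The floor is 126 mm above the table when the beam is level, 5.4 mm higher or lower at its stops; it yields under a load, down to its stop. A check link keeps it horizontal, and the reading does not depend on where on it the load stands.
- beam (a joint): Tilt of the beam about its fulcrum, rad: 0 level; negative: pan end down (poise not far enough out); positive: poise end down (poise too far out, or pan empty). Stops at -0.06 and +0.06. Near balance 1 mm of poise travel changes it by about 0.0075 rad. It swings freely, is damped, and comes to rest in about 1 s.
- beam_tip (a point): Tip of the dark pointer at the poise end of the beam, 318 mm from the fulcrum; it plays between the two arms of the index bracket.
- index (a point): Fixed point where the pointer tip stands when the beam is level: 100 mm above the table, at the middle of the 12 mm high black band on the aluminium index bracket.
- poise (a joint): Travel of the poise along the beam, m: 0 at its zero, 50 mm from the fulcrum, growing outward, away from the pan, to 0.20. At balance it stands at 20 mm for each 100 g of load (the poise weighs 450 g, the pan hangs 90 mm from the fulcrum). It slides with 1.5 N of friction and stays where it is left.
- poise_grip (a point): Grip point of the steel poise: the centre of the upright pinch tab on its top, 12 mm thick across the beam, 36 mm long, standing 36 mm above the block. The point is 18 mm below the tab's top, 34 mm above the beam's middle line (134 mm above the table when level). The block below is 36 mm across the beam, 40 mm along. Own y runs along the beam to the pan; it turns with the beam.
- tin: The load: tall closed round tin of bare steel with a paper band, 58 mm diameter (61 mm at the lid and the bottom seam), 110 mm high, between 400 g and 800 g. Origin at the centre of its underside, z up along its axis. Stands on the table to the left or the right of the scale.
- tub: Bystander: squat white plastic tub with a lid, 98 mm diameter, 70 mm high, on the other side of the scale from the tin. Origin at the centre of its underside.
- brush_pot: Bystander: terracotta pot of brushes, 76 mm diameter, about 175 mm high, beyond the scale. Origin at the centre of its underside.
- oil: Bystander: amber glass bottle, 62 mm diameter, 150 mm high, beyond the scale. Origin at the centre of its underside.
Mind the look-alikes: they are no part of the job. What is shaped like the tin but red or turquoise is not meant.

How it is judged:
By the outcome, as a careful person would: the job done as asked, in the order asked, and still so for the second after the job is handed in, with the robot touching nothing.
It also fails if it takes over 72 s, if anything falls off the work surface, if the arm or the gripper's body presses on something with over 40 N, if the wrist force passes 120 N, or if a joint passes its speed limit or range.

## Working session

There is one attempt and no reset: what is moved stays moved. The work goes in short steps, each a Python script; the robot and the scene stay as the last script left them, time stands still between calls to the robot, and variables do not carry over. Pictures are saved under pics/ and viewed, at most 10 in all, crops included, and the job is handed in when it is done.

```bash
mkdir -p pics; ls; python3 - <<'E'
from rig import robot, viewer, job, monitor
import cv2, numpy as np
for n in ("side","top"):
    p,d=viewer.grab_frame(n); cv2.imwrite(f"pics/{n}0.png",p[:,:,::-1]); np.savez(f"/tmp/{n}0.npz",p=p,d=d)
    print(n,viewer.camera_model(n),(d>0).mean())
print(monitor.get_clock(),monitor.get_ee_rot(),monitor.get_ft_force())
E
```

```text
pics
side {'fx': 510.17213736808594, 'fy': 510.17213736808594, 'cx': 317.39250534007647, 'cy': 202.31700211532973, 'R': array([[ 0.87780015, -0.47849399, -0.02259213],
       [-0.26174015, -0.43959609, -0.85921323],
       [ 0.40119696,  0.76013076, -0.5111186 ]]), 't': array([-0.54165646,  0.22564632,  1.199201  ])} 0.99612109375
top {'fx': 497.0041779839623, 'fy': 497.0041779839623, 'cx': 323.0395480709036, 'cy': 204.7469374606787, 'R': array([[ 0.014941  , -0.99986697, -0.00654252],
       [-0.99416107, -0.01415577, -0.10697374],
       [ 0.1068669 ,  0.00810262, -0.99424032]]), 't': array([-0.03268868,  0.61292251,  1.46604657])} 0.99612109375
0.1 [ 2.18615427e-01  9.75810865e-01 -6.51544671e-04 -1.61008926e-04] [ 0.14528123 -0.39181736  0.42298326]
```

View pics/side0.png

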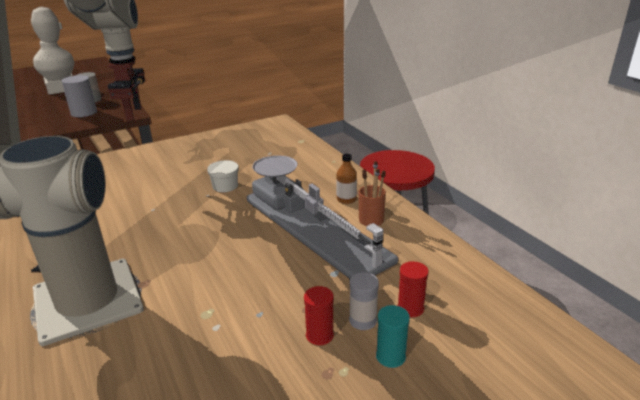

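View pics/top0.png

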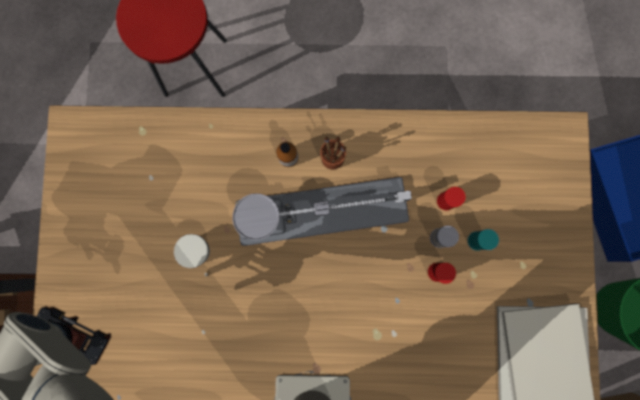

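The top view shows the steel tin at about (445,237). Red decoys stand at (452,199) and (442,272), and a turquoise one at (484,240). The pan is at (257,216), the poise at (321,209) and the pointer/index at (403,197). In the side view the tin is at (363,300), the pan at (275,168) and the index at (376,235).

```bash
cat > h.py <<'E'
import numpy as np, cv2
from rig import robot, viewer, job, monitor
def cloud(d,c):
    v,u=np.indices(d.shape)
    P=np.stack([(u-c['cx'])/c['fx']*d,(v-c['cy'])/c['fy']*d,d],-1)
    return (P-c['t'])@c['R']
def ray(c,u,v,z):
    r=c['R'].T@np.array([(u-c['cx'])/c['fx'],(v-c['cy'])/c['fy'],1]); o=-c['R'].T@c['t']
    return o+r*(z-o[2])/r[2]
def proj(c,X):
    p=c['R']@np.asarray(X,float)+c['t']; return np.array([c['fx']*p[0]/p[2]+c['cx'],c['fy']*p[1]/p[2]+c['cy']])
def circ(P):
    A=np.c_[2*P,np.ones(len(P))]; s=np.linalg.lstsq(A,(P**2).sum(1),rcond=None)[0]
    return s[:2],np.sqrt(s[2]+s[:2]@s[:2])
def quat(yaw): # tool down, tool y axis at angle yaw+... : y = R_z(yaw)*(-y)
    from scipy.spatial.transform import Rotation as R
    return (R.from_euler('z',yaw)*R.from_euler('x',np.pi)).as_quat()
E
python3 - <<'E'
from h import *
for n in ("top","side"):
    f=np.load(f"/tmp/{n}0.npz"); c=viewer.camera_model(n); W=cloud(f['d'],c)
    px={"top":dict(tin=(445,237),red1=(452,199),red2=(442,272),teal=(484,240),pan=(257,216),tub=(191,251),oil=(287,152),pot=(333,153)),
        "side":dict(tin=(363,285),red1=(413,270),red2=(319,296),teal=(393,315),pan=(275,168))}[n]
    for k,(u,v) in px.items():
        p=W[v,u]; z=p[2]
        m=(abs(W[...,2]-z)<.012)&(np.hypot(W[...,0]-p[0],W[...,1]-p[1])<(.1 if k in("pan","tub") else .05))
        m=cv2.connectedComponents(m.astype(np.uint8))[1]; m=m==m[v,u]
        Q=W[m]; (cc,rr),r=None or (cv2.minEnclosingCircle(Q[:,:2].astype(np.float32)*1000)),0
        print(n,k,p.round(3),'centre',np.round(cc,1),'r',round(rr,1),'zmed',np.median(Q[:,2]).round(4),m.sum())
f=np.load("/tmp/top0.npz");c=viewer.camera_model("top");W=cloud(f['d'],c)
# base plate: strongest rectangle from height 8..60mm points; raised: beam
m=(W[...,2]>.006)&(W[...,2]<.06); m[:,:238]=0;m[:,412:]=0;m[:175]=0;m[246:]=0
Q=W[m]; print('base',np.median(Q[:,2]),cv2.minAreaRect(Q[:,:2].astype(np.float32)*1000),m.sum())
m=(W[...,2]>.095);m[:,:285]=0;m[:,415:]=0;m[:180]=0;m[225:]=0
Q=W[m];print('beam',cv2.fitLine(Q[:,:2].astype(np.float32),cv2.DIST_HUBER,0,.001,.001).ravel(),len(Q))
m&=(W[...,2]>.125);print('hi',[(v,u,W[v,u].round(3).tolist()) for v,u in np.argwhere(m)][::4])
p=f['p'][160:260,230:420,::-1];cv2.imwrite("pics/crop.png",cv2.resize(p,None,fx=4,fy=4,interpolation=2))
E
```

```text
top tin [ 0.518 -0.372  0.109] centre [ 521.9 -380.7] r 30.8 zmed 0.109 372
top red1 [ 0.628 -0.395  0.101] centre [ 635.5 -402.2] r 30.6 zmed 0.1087 335
top red2 [ 0.419 -0.363  0.107] centre [ 417.8 -372.1] r 31.3 zmed 0.1088 384
top teal [ 0.511 -0.482  0.109] centre [ 513.6 -495.3] r 31.5 zmed 0.1091 376
top pan [0.569 0.161 0.127] centre [567.5 163.1] r 66.2 zmed 0.1312 1673
top tub [0.468 0.359 0.068] centre [470.2 360.2] r 49.0 zmed 0.0695 902
top oil [0.752 0.08  0.136] centre [759.4  83.7] r 13.4 zmed 0.1402 18
top pot [ 0.777 -0.052  0.012] centre [770.  -52.3] r 31.7 zmed 0.0055 168
side tin [ 0.513 -0.393  0.109] centre [ 521.1 -382.7] r 31.2 zmed 0.1074 526
side red1 [ 0.632 -0.404  0.108] centre [ 635.7 -403.5] r 32.2 zmed 0.1073 501
side red2 [ 0.419 -0.376  0.108] centre [ 417.7 -374. ] r 32.2 zmed 0.1075 586
side teal [ 0.516 -0.493  0.106] centre [ 513.7 -495.7] r 32.2 zmed 0.1075 707
side pan [0.562 0.149 0.13 ] centre [567.9 163.4] r 67.6 zmed 0.129 750
base 0.028994279593561545 ((600.7423095703125, -29.692657470703125), (215.70956420898438, 529.4849243164062), 0.
[... 2001 characters left out ...]
21), [0.599, -0.019, 0.135]), (np.int64(206), np.int64(325), [0.598, -0.03, 0.141]), (np.int64(207), np.int64(316), [0.595, -0.005, 0.139]), (np.int64(207), np.int64(320), [0.595, -0.016, 0.146]), (np.int64(207), np.int64(324), [0.595, -0.027, 0.144]), (np.int64(207), np.int64(328), [0.595, -0.039, 0.143]), (np.int64(208), np.int64(319), [0.593, -0.013, 0.138]), (np.int64(208), np.int64(323), [0.592, -0.025, 0.146]), (np.int64(208), np.int64(327), [0.593, -0.036, 0.137]), (np.int64(209), np.int64(318), [0.589, -0.011, 0.147]), (np.int64(209), np.int64(322), [0.591, -0.022, 0.127]), (np.int64(212), np.int64(338), [0.453, -0.036, 1.523]), (np.int64(215), np.int64(326), [0.453, -0.036, 1.523])]
```

View pics/crop.png

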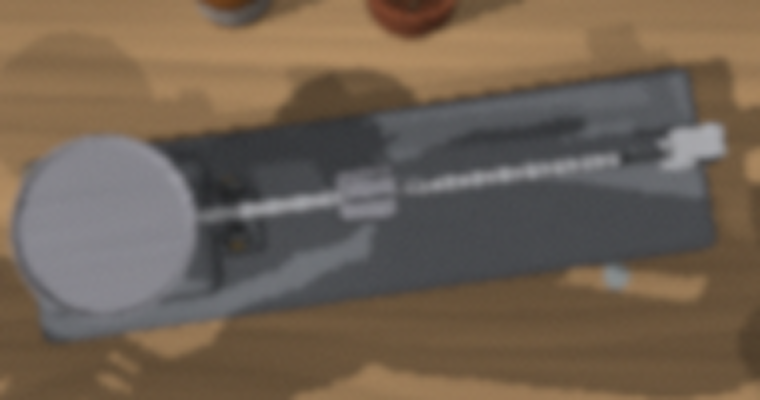

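The crop confirms the layout: pan centre at crop pixel (108,223), poise at (367,193), index bracket at (695,145). Both views agree on the tin to within 2 mm, at (0.5215, -0.3815). I'll grasp it diagonally, between the decoys.

```bash
python3 - <<'E'
from h import *
q=quat(np.radians(132)); x,y=.5216,-.3816
robot.move_gripper(.088)
robot.goto([x,y,.28],q)
robot.wait(.3); f0=np.mean([monitor.get_ft_force() for _ in range(10)],0)
robot.servo_line([x,y,.070],velocity=.15)
robot.move_gripper(.03,30)
print('w',monitor.get_width(),monitor.get_grip_force())
robot.servo_line([x,y,.28],velocity=.15)
robot.wait(.5); 
f1=[]
for _ in range(10): f1.append(monitor.get_ft_force()); robot.wait(.02)
f1=np.mean(f1,0)
print(f0,f1,'mass',(f0-f1)[2]/9.81,monitor.get_width(),monitor.get_clock())
p,d=viewer.grab_frame("wrist");cv2.imwrite("pics/w1.png",p[:,:,::-1])
E
```

```text
w 0.06023671712753359 30.00033348798752
[-0.35790901 -0.35446454 -0.73155503] [ 0.26111449 -0.04934722 -4.31091035] mass 0.36486802383457717 0.06037346981359266 8.35
```

View pics/w1.png

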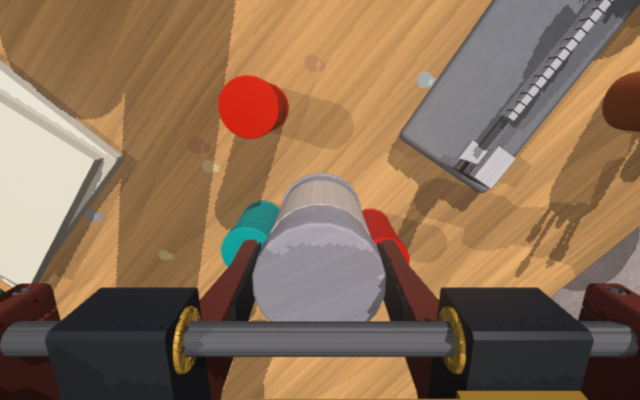

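The wrist view shows the tin held squarely at about (320,270), with the decoys still standing. Next is the pan.

```bash
python3 - <<'E'
from h import *
q=quat(np.radians(132)); x,y=.5677,.1632
def fz():
    a=[]
    for _ in range(5): a.append(monitor.get_ft_force()); robot.wait(.01)
    return np.mean(a,0)
robot.goto([x,y,.28],q)
robot.servo_line([x,y,.070+.136],velocity=.12); robot.wait(.2)
b=fz(); print(b)
for dz in (.130,.126,.1235,.122,.121,.120,.119):
    robot.servo_line([x,y,.070+dz],velocity=.03); robot.wait(.15)
    f=fz(); print(dz,(f-b).round(2),monitor.get_tool_pos()[2])
    if f[2]-b[2]>4.5: break
p,d=viewer.grab_frame("side");cv2.imwrite("pics/s2.png",cv2.resize(p[120:280,220:420,::-1],None,fx=4,fy=3.7))
print(monitor.get_clock())
E
```

```text
[ 0.37840208 -0.0719034  -4.31742335]
0.13 [-0.44 -0.15  1.81] 0.20012234987238334
0.126 [-0.64  0.12  2.26] 0.19595001999857867
0.1235 [-0.89 -0.37  2.43] 0.19346537014117646
0.122 [-1.09 -0.83  2.53] 0.19198111019817232
0.121 [-1.5  -0.91  2.74] 0.19098193500475535
0.12 [-2.44 -1.92  9.81] 0.19073287157014812
14.2167
```

View pics/s2.png

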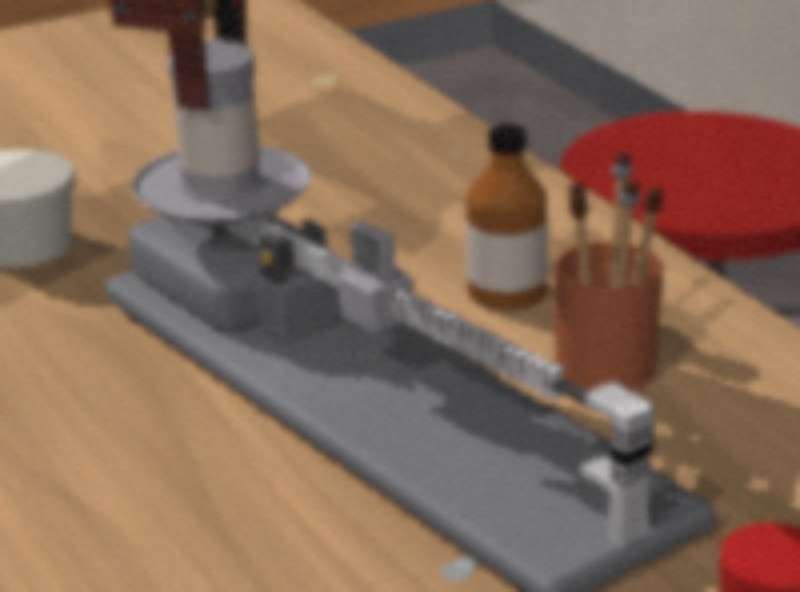

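The tin stands in the middle of the pan, which is on its lower stop. Pan at about (222,185) in the crop, tab at (372,250), black index band at (630,452). Next I release it and look at the poise.

```bash
python3 - <<'E'
from h import *
x,y=.5677,.1632
robot.servo_line([x,y,.1908],velocity=.03)
robot.move_gripper(.086)
robot.servo_line([x,y,.33],velocity=.15)
robot.goto([.59,.06,.30],quat(np.radians(99)))
robot.wait(.2)
c=viewer.camera_model("wrist");p,d=viewer.grab_frame("wrist")
np.savez("/tmp/w3.npz",p=p,d=d,**c);cv2.imwrite("pics/w3.png",p[:,:,::-1])
print('cam',-c['R'].T@c['t'],c['R'].round(2).tolist())
for X in ([.597,-.022,.145],[.5677,.1632,.23],[.634,-.255,.1],[.59,.06,.3]): print(X,proj(c,X))
print(monitor.get_clock(),robot.tip_reach)
E
```

```text
cam [0.57650861 0.13910336 0.47357019] [[0.99, 0.16, 0.0], [0.15, -0.95, 0.28], [0.05, -0.28, -0.96]]
[0.597, -0.022, 0.145] [313.50561508 262.38642221]
[0.5677, 0.1632, 0.23] [311.07986194  66.30507846]
[0.634, -0.255, 0.1] [314.45993874 400.63028165]
[0.59, 0.06, 0.3] [319.80927965 253.5124819 ]
16.9083 0.014
```

View pics/w3.png

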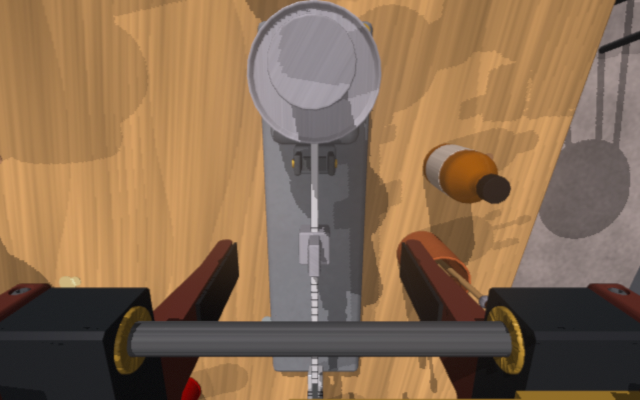

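The wrist view shows the tin standing in the pan at (312,65) and the poise tab at about (314,255) on the beam line. Next I locate the tab, grip it and slide it.

```bash
python3 - <<'E'
from h import *
f=np.load("/tmp/w3.npz");c={k:f[k] for k in('fx','fy','cx','cy','R','t')};W=cloud(f['d'],c)
S=np.array([-.156,.9878]);N=np.array([.9878,.156]);pan=np.array([.5677,.1632])
w=W[225:290,285:345].reshape(-1,3); own=(w[:,:2]-pan)@S+.160; lat=(w[:,:2]-pan)@N
m=(w[:,2]>.14)&(w[:,2]<.17);print('tab',m.sum(),np.median(w[m,2]),own[m].min(),own[m].max(),np.median(lat[m]),lat[m].min(),lat[m].max())
w=W[140:320,300:330].reshape(-1,3);own=(w[:,:2]-pan)@S+.160; lat=(w[:,:2]-pan)@N
for a in np.arange(-.16,.12,.02):
    k=(abs(own-a)<.01)&(w[:,2]>.095)&(w[:,2]<.135); 
    if k.sum(): print(a.round(2),k.sum(),np.median(w[k,2]).round(4),np.median(lat[k]).round(4))
w=W[0:150,240:390].reshape(-1,3);k=abs(w[:,2]-.231)<.008
print('tin top',cv2.minEnclosingCircle(w[k,:2].astype(np.float32)),np.median(w[k,2]))
E
```

```text
tab 425 0.1550941570285277 -0.0386449424508942 -0.002691476118534014 0.0005749010648778675 -0.005730199257995504 0.005970266133389543
-0.12 27 0.1219 0.0001
-0.1 106 0.1211 0.0002
-0.08 106 0.1199 0.0002
-0.06 62 0.1192 0.0002
-0.04 175 0.1202 0.0072
-0.02 292 0.1194 0.0083
-0.0 403 0.1162 0.0003
0.02 122 0.1139 0.0003
0.04 120 0.1128 0.0003
0.06 202 0.1113 0.0003
0.08 358 0.1101 0.0004
0.1 124 0.1238 0.0005
tin top ((0.5673935413360596, 0.16538973152637482), 0.030630772933363914) 0.2303650984086131
```

```bash
cat >> h.py <<'E'
S=np.array([-.156,.9878]);N=np.array([.9878,.156]);pan=np.array([.5677,.1632]);Q=quat(np.radians(99))
def P(own,z): return np.r_[pan+S*(own-.16)+N*.0004,z]
def slide(own0,dy,tilt):
    "grip tab at own0, carry it dy along own y; tilt = beam angle"
    z=lambda o:.136-tilt*(.07-o)
    robot.move_gripper(.034); robot.servo_line(P(own0,.20),Q); robot.servo_line(P(own0,z(own0)),velocity=.1)
    robot.move_gripper(.004,8)
    print('grip',monitor.get_width(),monitor.get_grip_force())
    robot.servo_line(P(own0+dy,z(own0+dy)),velocity=.03)
    print('ft',monitor.get_ft_force())
    robot.move_gripper(.034); robot.servo_line(P(own0+dy,.22),velocity=.15)
def look(own,name,wait=1.3):
    robot.goto(P(own+.08,.30),Q); robot.wait(wait)
    c=viewer.camera_model("wrist");p,d=viewer.grab_frame("wrist");cv2.imwrite(f"pics/{name}.png",p[:,:,::-1])
    W=cloud(d,c).reshape(-1,3); o=(W[:,:2]-pan)@S+.16; l=(W[:,:2]-pan)@N
    k=(abs(l)<.005)&(W[:,2]>.14)&(W[:,2]<.17)&(o<.06)&(o>-.2); tab=(o[k].min()+o[k].max())/2
    b=(abs(l-.0003)<.003)&(W[:,2]>.09)&(W[:,2]<.13)&(o<.06)&(o>-.17)&(abs(o-tab)>.03)
    a=np.polyfit(o[b],W[b,2],1); r=W[b,2]-np.polyval(a,o[b]); b2=np.where(b)[0][abs(r)<.0025]
    a=np.polyfit(o[b2],W[b2,2],1)
    pc=(abs(o-.16)<.062)&(abs(l)<.062)&(W[:,2]>.11)&(W[:,2]<.14)
    print('tab own',tab.round(4),'tilt',a[0].round(4),'z@fulcrum',np.polyval(a,.07).round(4),len(b2),'range',o[b2].min(),o[b2].max(),'panz',np.median(W[pc,2]) if pc.any() else None,'t',monitor.get_clock())
    return tab,a[0]
E
python3 - <<'E'
from h import *
slide(-.0215,-.040,-.06)
look(-.06,"w4")
E
```

```text
grip 0.011731829592879401 8.000938072800636
ft [4.94626853 1.07931425 0.2754168 ]
tab own -0.0624 tilt -0.0278 z@fulcrum 0.111 623 range -0.15594872298304138 0.05944902987025742 panz 0.12359085050280824 t 24.625
```

```bash
python3 - <<'E'
from h import *
t,a=look(-.06,"w5",.1)
d=a/.0075*.001
slide(t+a*.015,d,a)
look(-.06,"w6",1.5)
E
```

```text
tab own -0.0622 tilt -0.0278 z@fulcrum 0.111 627 range -0.1562314213017076 0.05943925408341838 panz 0.12358269730839762 t 25.025
grip 0.011701072320923043 8.00045058131218
ft [ 4.59712625 -0.04986273  0.08463252]
tab own -0.0672 tilt 0.0019 z@fulcrum 0.1109 625 range -0.16021553194264623 0.05935983166863064 panz 0.12620752845768032 t 31.0917
```

Measured tilt is 0.002 rad, which puts the pointer about 0.6 mm off. I'll check it independently in the side camera.

```bash
python3 - <<'E'
from h import *
robot.goto(P(.10,.36),Q)
a,_=viewer.grab_frame("side"); c=viewer.camera_model("side")
fs=[viewer.grab_frame("side")[0].astype(float) for _ in range(6)]
p=np.mean(fs,0).astype(np.uint8)
cv2.imwrite("pics/s7.png",cv2.resize(p[200:275,330:410,::-1],None,fx=8,fy=8,interpolation=2))
for o,z in((-.248,.1),(-.275,.1),(-.275,.106),(-.275,.094),(-.275,.132)): print(o,z,((proj(c,P(o,z))-[330,200])*8).round())
look(-.06,"w8",.1)
E
```

```text
-0.248 0.1 [319. 286.]
-0.275 0.1 [381. 326.]
-0.275 0.106 [382. 309.]
-0.275 0.094 [380. 342.]
-0.275 0.132 [385. 235.]
tab own -0.0673 tilt 0.0011 z@fulcrum 0.1109 669 range -0.16036541455632972 0.059718974690677135 panz 0.12626484898846735 t 32.5583
```

View pics/s7.png

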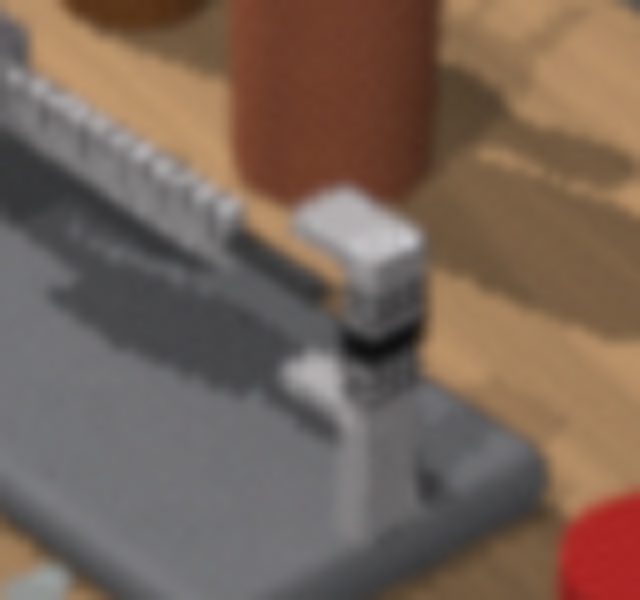

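View pics/w8.png

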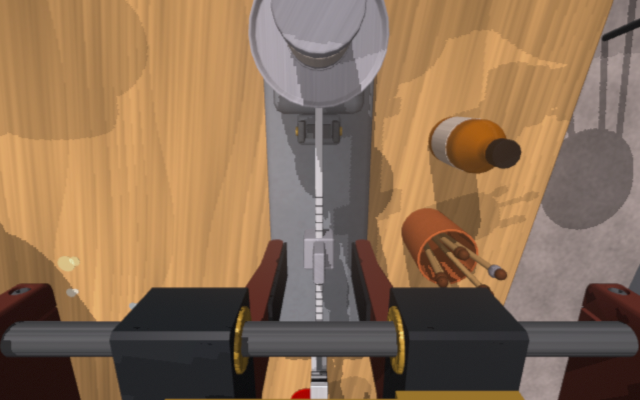

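The crop shows the pointer tip at about (328,295), midway between the index arms, on the line to the black band at (378,345). In the wrist view the tin stands in the pan and the gripper is clear of everything.

```bash
python3 - <<'E'
from rig import job
print(job.job_done())
E
```

```text
the job is handed in; nothing more can be done
None
```

I set the tin upright in the middle of the pan and let go, then slid the poise to about 87 mm of travel (a load of roughly 435 g); the beam floats free, level to within about 0.002 rad, and the job was handed in at about 33 s.

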